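# Stopper the flask and pull the index pin of the sample carousel

## Task

Close the conical flask on the sample carousel: set the larger rubber stopper straight and snugly into its neck, narrow end down, and let go of it. Then pull the carousel's sprung index plunger straight up by its knob as far as it goes, so that the pin is clear of its hole, and finish while still holding it up in the gripper. Leave everything else where it stands, and do not knock the flask over.

Things in the scene. Friction and masses are not known exactly. Their poses are not given: they have to be found in the camera images.
- carousel: Fixed sample carousel: aluminium disc, diameter 220 mm, top 24 mm above the worktop; it does not turn. Origin on the disc's axis at worktop height. Three wells (rings, bore 64 mm, 8 mm high) centred 58 mm from the axis along +y, +x, -y. On -x a grey bracket (post 128 to 150 mm out, 40 mm wide) holds the upright index plunger, 98 mm from the axis, in an arm 34 mm wide, its top 72 mm up.
- flask: The only conical flask: clear glass, empty, 90 mm tall, base diameter 60 mm, loose, about 160 g, standing upright in one of the three wells (which one varies; base 24 mm above the worktop). Origin at the centre of its underside, z up. Neck outside diameter 32 mm (lip 36 mm), bore 25 mm, flared to 30 mm in its top 3 mm; 38 mm deep.
- flask_mouth (a point): Centre of the flask's open mouth, level with its rim, 90 mm above the flask's underside (114 mm above the worktop); z along the neck, up.
- stopper_large: The larger of two solid rubber stoppers, loose on the worktop, standing on its narrow end; a cone 26 mm tall, 22 mm across at the bottom and 29 mm at the top, about 30 g. Origin at the centre of its narrow underside, z up. Seated in the flask it wedges with its narrow end about 15 mm below the rim and some 11 mm standing out above.
- stopper_large_top (a point): Centre of the wide top face of the larger stopper, 26 mm above its underside.
- stopper_small: The smaller rubber stopper, 23 mm across the top and 21 mm tall, standing on the worktop; not used. Origin at the centre of its underside.
- plunger (a joint): Travel of the index plunger in m: 0 = pin seated 10 mm deep in its hole, grows as the knob is pulled straight up, 0.018 = fully up against its stop. A spring pulls it down, about 6 N when seated and 12 N fully up, and snaps it back if it is let go.
- plunger_knob (a point): Centre of the plunger's round black knob; moves with it. Knob 20 mm tall (10 mm below to 10 mm above this point), 25 mm across with a 28 mm flange in its top 6 mm; centre 94 mm above the worktop when seated. Below it, when seated, a 4 mm gap, then a steel sleeve 20 mm across and 8 mm tall on the bracket's arm.
- pin_tip (a point): Lower end of the plunger's steel pin (diameter 8 mm), 80 mm below the knob's centre; moves with the knob.
- seat_hole (a point): Centre of the mouth of the hole in which the pin sits, level with the disc's top face, on the plunger's axis; fixed.
- beaker_tall: Empty glass beaker, 54 mm across and 70 mm tall, loose in another well of the carousel; a bystander. Origin at the centre of its underside.
- beaker_short: Empty glass beaker, 45 mm across and 60 mm tall, loose in the third well; a bystander. Origin at the centre of its underside.
- timer: White digital timer, 66 x 66 x 18 mm, lying on the worktop; a bystander. Origin at the centre of its underside.
- calculator: Black pocket calculator, 132 x 72 x 12 mm, lying on the worktop near its front edge; a bystander. Origin at the centre of its underside, long side along its x.

How it is judged:
By the outcome, as a careful person would: the job done as asked, in the order asked, and still so for the second after the job is handed in, while the arm keeps its last pose, push and grip.
It also fails if it takes over 64 s, if anything falls off the work surface, if the arm or the gripper's body presses on something with over 40 N, if the wrist force passes 120 N, or if a joint passes its speed limit or range.

## Robot

A 7-joint arm with a two-finger parallel gripper is mounted at the origin on a cart in front of the work surface, level with it; the furniture and walls round the work are solid. World frame = base frame: x ahead of the robot, y to its left, z up, the work surface at z = 0. Lengths are in m, angles in rad, forces in N, time in s.
With the tool pointing down it reaches from about 0.425 to 0.925 m from the base axis. Payload 6.8 kg.
Tool frame: the origin (TCP) lies on the mounting face of the last link; the fingertips stand 173 mm ahead of it and the grasp point (between the pads) lies 155 mm ahead of it; z points along the fingers, y is the line along which they close (so a half turn about z gives the same grasp; the last joint's range is limited). The gripper opens to 85 mm and grips with 20 to 120 N. Pads are 22 mm wide; open, the fingers measure 114 mm over their backs; the gripper's body (76 mm by 85 mm) begins 54 mm behind the grasp point. The pads swing forward as they close: fully open they stand 13 mm farther back than shut.
Start: joints at [-1.344, 0.477, 0.022, 1.555, -0.011, 1.109, -0.083], TCP at [0.222, 0.638, 0.405] pointing down, gripper open.
Joint ranges: [-2.96, 2.96], [-0.34, 2.1], [-1.41, 1.46], [0.24, 2.44], [-1.37, 4.51], [0.17, 1.92], [-2.96, 2.96]. Speed limits (rad/s): [2.39, 2.39, 3.14, 3.14, 3.14, 3.14, 3.14].

## Interface

Orientations are given as a rotation vector (axis times angle).
In Python, from bench import r gives the robot as it stands.
- The arm moves only by the tool carry_out, never from a script. Its argument "moves" is a list of rows, each a list of 5 numbers: the shift along the tool's x, y, z in m, then the turn about the tool's z in rad, then the finger opening in m, from 0 to 0.0854. In form: [[dx, dy, dz, roll, claw], ...]. A call has exactly 8 rows; each row is the pose to reach, as a shift and turn from the pose commanded when the call began, along the tool's axes at that moment; what a row does not reach only later rows make up. A row lasts 1/10 s, in which the tool goes at most 50 mm and 8.59 degrees, less where a joint would pass 70% of its speed; a pose out of reach is approached as far as the arm can. A call with a gripper value outside its range is refused whole. The fingers move at their own pace and stop on an object; "force" is the grip in N (left out, the last holds). Time passes only in rows, so rows that repeat a pose let the fingers close, or fill a call up. It gives the time, the measured TCP pose, the force, the opening and the grip force at its end, in the units of the state.
- r.get_obs(): the state, without advancing time (a new reading comes with each control period).
- r.grab_frame(name): name is "side" or "top"; returns the picture (384x512x3 uint8, red, green, blue); there is no depth.
- r.calibration(name): a dict with "fx", "fy", "cx", "cy" (pixels), "rvec" (rotation vector, rad) and "tvec" (3), from world to camera coordinates, as OpenCV has them. Camera axes: x right, y down, z forward; pixel columns grow to the right and rows downward; lengths in m; the calibration is good to about 2 mm. A picture is of the moment at which its call begins. calibration takes no time and is no camera call.
- r.hand_in(): hands the job in; it is judged then, once.
The state is a dict: "clock": time; "joints": joint angles; "qvel": joint speeds; "tau": joint torques, N m; "tcp_pos": TCP position; "orientation": TCP orientation; "contact_force": force on the tool from outside, world axes, zero at the start; "moment": the same for the moment, N m; "grip_width": finger opening in m; "gripper_force": force on a finger pad.
Only numpy, scipy, OpenCV 4.12 (cv2) and the standard library are available. Lean on these libraries where they do the work, as an engineer would, in place of code of your own. Each camera call takes 0.05 s, during which the arm holds its last target. There are 200 camera calls.

## Working session

There is one attempt and no reset: what is moved stays moved. The work goes in short steps, Python scripts to look and compute and a tool call to move; the robot and the scene stay as the last step left them, time stands still between calls to the robot, and variables do not carry over. Pictures are saved under pics/ and viewed, at most 11 in all, crops included, and the job is handed in when it is done.

Besides the shell and the picture viewer there is one more tool, called after "Emit:" as name([rows], argument=value, ...), one row to a line, values as JSON. carry_out: Moves the arm, as the interface text tells. Its arguments: {"type":"object","properties":{"moves":{"type":"array","items":{"type":"array","items":{"type":"number"}}},"force":{"type":"number"}},"required":["moves"]}

```bash
mkdir -p pics; cat > h.py <<'E'
import numpy as np,cv2
from bench import r
def save(n,f,crop=None,s=1):
    im=r.grab_frame(n)[:,:,::-1]
    if crop: x0,y0,x1,y1=crop; im=im[y0:y1,x0:x1]
    cv2.imwrite('pics/'+f,cv2.resize(im,None,fx=s,fy=s,interpolation=cv2.INTER_CUBIC))
def cam(n):
    c=r.calibration(n);K=np.array([[c['fx'],0,c['cx']],[0,c['fy'],c['cy']],[0,0,1]]);R=cv2.Rodrigues(np.array(c['rvec'],float))[0]
    return K,R,np.array(c['tvec'],float)
def ray(n,u,v,z):
    K,R,t=cam(n);d=R.T@np.linalg.solve(K,[u,v,1]);o=-R.T@t
    return o+d*(z-o[2])/d[2]
def proj(n,p):
    K,R,t=cam(n);q=K@(R@np.array(p)+t);return q[:2]/q[2]
E
python3 - <<'E'
from h import *
o=r.get_obs();print({k:np.round(v,3) for k,v in o.items()})
print(cv2.Rodrigues(np.array(o['orientation'],float))[0].round(3))
for n in('top','side'):
    save(n,n+'1.png',s=1.5);K,R,t=cam(n);print(n,K[0,0],(-R.T@t).round(3),R[2].round(3))
E
```

```text
{'clock': np.float64(0.0), 'joints': array([-1.344,  0.478,  0.022,  1.556, -0.012,  1.109, -0.083]), 'qvel': array([ 0.002,  0.001,  0.001, -0.001,  0.   , -0.   , -0.   ]), 'tau': array([ 0.0000e+00, -5.9646e+01,  1.6080e+00, -2.8119e+01,  1.3000e-02,
        9.0000e-03, -0.0000e+00]), 'tcp_pos': array([0.222, 0.637, 0.404]), 'orientation': array([-5.230e-01, -3.097e+00,  3.000e-03]), 'contact_force': array([-0.807, -1.052, -0.199]), 'moment': array([ 0.002, -0.014,  0.065]), 'gripper_force': np.float64(0.0), 'grip_width': np.float64(0.086)}
[[-0.944  0.329 -0.001]
 [ 0.329  0.944 -0.002]
 [-0.    -0.002 -1.   ]]
top 479.7417095255046 [ 0.427 -0.008  1.504] [ 0.07  -0.008 -0.997]
side 347.05327456319833 [0.417 0.834 0.75 ] [ 0.11  -0.785 -0.61 ]
```

View pics/top1.png

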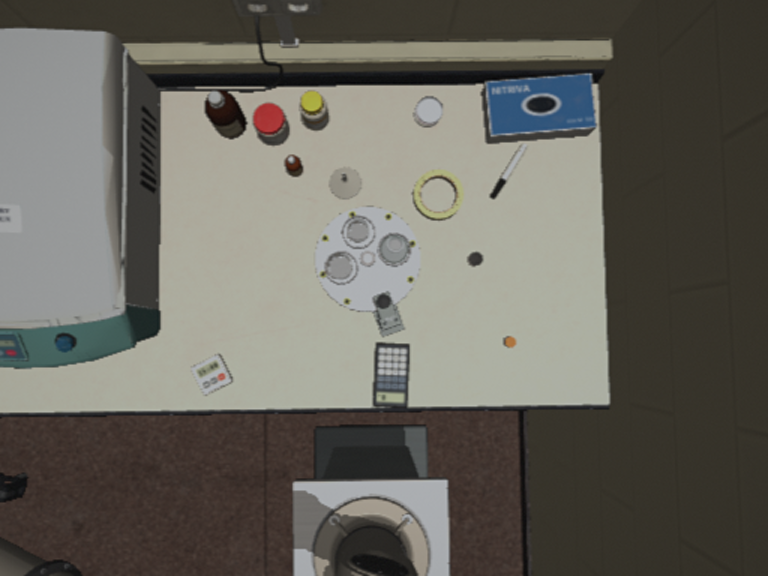

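View pics/side1.png

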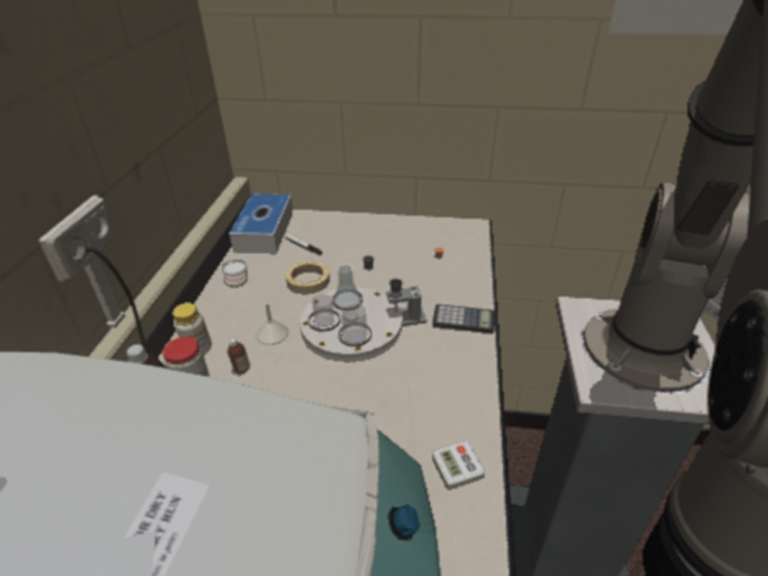

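The top view shows the carousel at about (368,258), the bracket and knob at (384,300), a dark stopper at (475,258) and an orange one at (509,342). I'll enlarge these areas.

```bash
python3 - <<'E'
from h import *
save('top','top2.png',(200,130,350,240),5)
save('side','side2.png',(195,150,315,240),6)
E
```

```text
(no output)
```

View pics/top2.png

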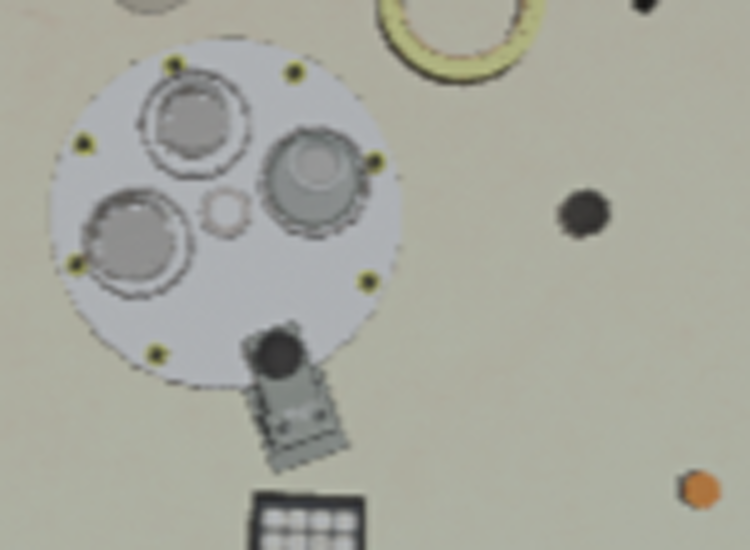

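View pics/side2.png

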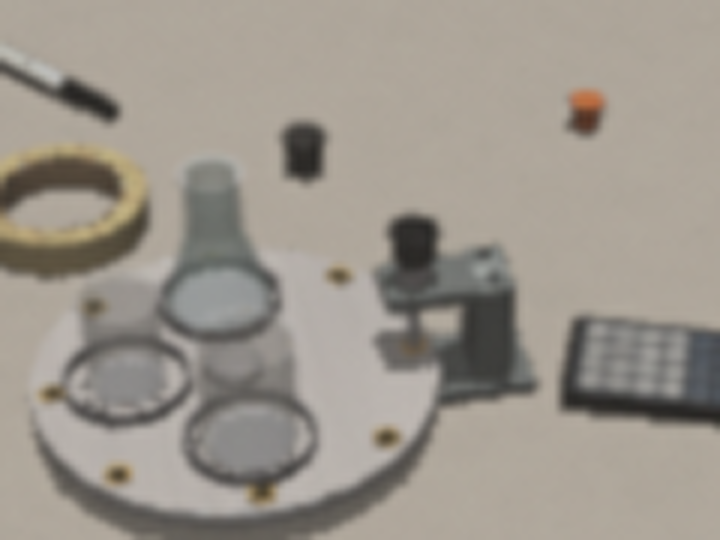

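```bash
cat >> h.py <<'E'
def T(x,y): return (x+.5)/5-.5+200,(y+.5)/5-.5+130
def S(x,y): return (x+.5)/6-.5+195,(y+.5)/6-.5+150
E
python3 - <<'E'
from h import *
for nm,t,s,z in(('mouth',(320,163),(212,172),.114),('stopper',(587,212),(304,133),.026),('knobtop',(280,354),(414,226),.104),('disc',(226,212),(236,385),.024),('small',(702,490),(587,97),.021)):
    a=ray('top',*T(*t),z);b=ray('side',*S(*s),z);print(nm,a.round(4),b.round(4))
c=ray('top',*T(226,212),.024)
for nm,t,z in(('wF',(315,182),.032),('wB',(194,124),.032),('wC',(138,242),.032),('knob',(280,354),.104)):
    d=ray('top',*T(*t),z)-c;print(nm,np.hypot(*d[:2]).round(4),np.degrees(np.arctan2(d[1],d[0])).round(1))
E
```

```text
mouth [ 0.6223 -0.0581  0.114 ] [ 0.623  -0.0544  0.114 ]
stopper [ 0.6019 -0.2265  0.026 ] [ 0.6025 -0.2249  0.026 ]
knobtop [ 0.5115 -0.0333  0.104 ] [ 0.5124 -0.0319  0.104 ]
disc [ 0.605  -0.0025  0.024 ] [0.6026 0.0126 0.024 ]
small [ 0.4289 -0.2943  0.021 ] [ 0.4302 -0.2927  0.021 ]
wF 0.0578 -72.9
wB 0.0573 19.4
wC 0.0576 109.1
knob 0.0985 -161.8
```

The flask is in the -y well and both cameras agree to about 2 mm. The geometry fits too: wells at 58 mm, knob at 98 mm, yaw about 18°. Next I'll plan the approach around the oven.

```bash
cat >> h.py <<'E'
def shift(*pts):
    o=r.get_obs();R=cv2.Rodrigues(np.array(o['orientation'],float))[0]
    print('tcp',np.round(o['tcp_pos'],4),'F',np.round(o['contact_force'],1),'w',round(float(o['grip_width']),4))
    for p in pts: print(p,(R.T@(np.array(p)-o['tcp_pos'])).round(4))
E
python3 - <<'E'
from h import *
for z in(.2,.35): print(ray('top',160/1.5,330/1.5,z).round(3),ray('side',375/1.5,435/1.5,z).round(3))
shift((.23,.40,.404),(.39,.22,.404),(.602,-.2257,.404),(.602,-.2257,.188))
E
```

```text
[0.458 0.373 0.2  ] [0.488 0.427 0.2  ]
[0.454 0.329 0.35 ] [0.468 0.538 0.35 ]
tcp [0.2217 0.6374 0.4041] F [-0.4  0.8 -1. ] w 0.0854
(0.23, 0.4, 0.404) [-0.0858 -0.2215  0.0003]
(0.39, 0.22, 0.404) [-0.2961 -0.3389  0.0005]
(0.602, -0.2257, 0.404) [-0.6427 -0.6902  0.0009]
(0.602, -0.2257, 0.188) [-0.6427 -0.69    0.2169]
```

Emit:
carry_out([
  [-0.017,-0.044,0,0,0.085],
  [-0.034,-0.088,0,0,0.085],
  [-0.051,-0.132,0,0,0.085],
  [-0.068,-0.176,0,0,0.085],
  [-0.086,-0.22,0,0,0.085],
  [-0.12,-0.245,0,0,0.085],
  [-0.155,-0.265,0,0,0.085],
  [-0.19,-0.285,0,0,0.085],
], force=40)

```text
clock: 1.0
tcp_pos: [0.3081, 0.3043, 0.405]
orientation: [0.523, 3.098, 0.001]
contact_force: [0.5, 0.6, -0.3]
grip_width: 0.0849
gripper_force: 0.0
```

```bash
python3 - <<'E'
from h import *
shift((.39,.22,.404),(.602,-.2257,.404))
E
```

```text
tcp [0.3081 0.3043 0.405 ] F [ 0.5  0.6 -0.3] w 0.0849
(0.39, 0.22, 0.404) [-0.105  -0.0528  0.0009]
(0.602, -0.2257, 0.404) [-0.4515 -0.4043  0.0006]
```

Emit:
carry_out([
  [-0.04,-0.02,0,0,0.085],
  [-0.08,-0.04,0,0,0.085],
  [-0.115,-0.065,0,0,0.085],
  [-0.15,-0.1,0,0,0.085],
  [-0.185,-0.135,0,0,0.085],
  [-0.22,-0.17,0,0,0.085],
  [-0.255,-0.205,0,0,0.085],
  [-0.29,-0.24,0,0,0.085],
])

```text
clock: 1.8
tcp_pos: [0.503, -0.0179, 0.4049]
orientation: [0.523, 3.097, 0.001]
contact_force: [0.9, 0.5, 0.6]
grip_width: 0.0849
gripper_force: 0.0
```

Emit:
carry_out([
  [-0.033,-0.033,0,0,0.06],
  [-0.066,-0.066,0,0,0.06],
  [-0.1,-0.1,0,0,0.06],
  [-0.13,-0.13,0,0,0.06],
  [-0.161,-0.164,0,0,0.06],
  [-0.161,-0.164,0.04,0,0.06],
  [-0.161,-0.164,0.08,0,0.06],
  [-0.161,-0.164,0.11,0,0.06],
])

```text
clock: 2.6
tcp_pos: [0.6002, -0.2238, 0.2921]
orientation: [-0.524, -3.095, -0.001]
contact_force: [-0.7, 0.8, 1.0]
grip_width: 0.0602
gripper_force: 0.0
```

```bash
python3 - <<'E'
from h import *
shift((.602,-.2257,.188))
save('side','side3.png',(215,100,315,200),6)
E
```

```text
tcp [ 0.6002 -0.2238  0.2921] F [-0.7  0.8  1. ] w 0.0602
(0.602, -0.2257, 0.188) [-0.0025 -0.0012  0.1041]
```

View pics/side3.png

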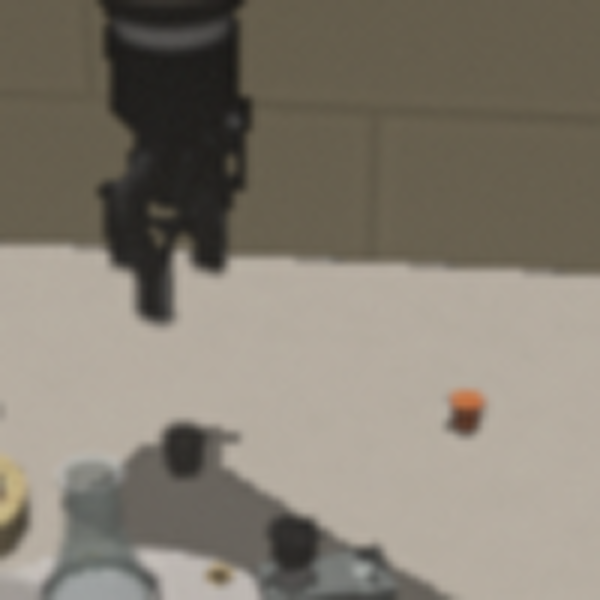

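The open fingers are above the stopper: tips at (155,320) and (210,268), stopper at (184,430). I'll compare this with the kinematics.

```bash
python3 - <<'E'
from h import *
for z in(.119,.125,.131):
    p=proj('side',(.6002,-.2238,z));print(z,((p-[215,100]+.5)*6-.5).round(1))
E
```

```text
0.119 [182.7 304.1]
0.125 [182.3 295.3]
0.131 [182.  286.4]
```

Emit:
carry_out([
  [-0.0025,-0.0012,0.03,0,0.06],
  [-0.0025,-0.0012,0.055,0,0.06],
  [-0.0025,-0.0012,0.075,0,0.06],
  [-0.0025,-0.0012,0.09,0,0.06],
  [-0.0025,-0.0012,0.098,0,0.06],
  [-0.0025,-0.0012,0.104,0,0.06],
  [-0.0025,-0.0012,0.104,0,0.06],
  [-0.0025,-0.0012,0.104,0,0.06],
])

```text
clock: 3.45
tcp_pos: [0.6031, -0.2259, 0.1915]
orientation: [0.523, 3.096, -0.0]
contact_force: [0.3, 0.5, -0.1]
grip_width: 0.0606
gripper_force: 0.0
```

```bash
python3 - <<'E'
from h import *
shift((.602,-.2257,.188))
save('side','side4.png',(215,130,275,190),10)
E
```

```text
tcp [ 0.6031 -0.2259  0.1915] F [ 0.3  0.5 -0.1] w 0.0606
(0.602, -0.2257, 0.188) [ 0.0011 -0.0002  0.0035]
```

View pics/side4.png

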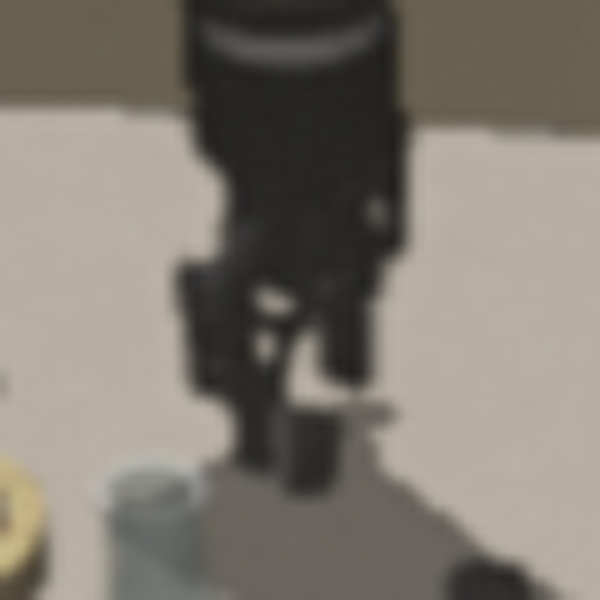

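```bash
python3 - <<'E'
from h import *
C=lambda x,y:((x+.5)/10-.5+215,(y+.5)/10-.5+130)
print(((proj('side',(.6031,-.2259,.0245))-[215,130]+.5)*10-.5).round(1))
print(((proj('side',(.602,-.2257,.026))-[215,130]+.5)*10-.5).round(1))
R=cv2.Rodrigues(np.array(r.get_obs()['orientation'],float))[0]
for s in(.034,-.034): print(((proj('side',np.array([.6031,-.2259,.0245])+R[:,1]*s)-[215,130]+.5)*10-.5).round(1))
E
```

```text
[305.9 423.8]
[308.6 420.9]
[262.4 470.8]
[347.9 378.5]
```

The fingers straddle the stopper, and the tips are where the kinematics predicts, within 1 mm. Now the final few mm and the grip.

Emit:
carry_out([
  [0.0012,0,0.0035,0,0.06],
  [0.0012,0,0.0035,0,0.06],
  [0.0012,0,0.0035,0,0.02],
  [0.0012,0,0.0035,0,0.02],
  [0.0012,0,0.0035,0,0.02],
  [0.0012,0,0.0035,0,0.02],
  [0.0012,0,0.0035,0,0.02],
  [0.0012,0,0.0035,0,0.02],
], force=40)

```text
clock: 4.3
tcp_pos: [0.6018, -0.2254, 0.1875]
orientation: [0.523, 3.097, 0.0]
contact_force: [0.2, 1.4, 4.6]
grip_width: 0.0256
gripper_force: 39.3
```

Emit:
carry_out([
  [0,0,0,0,0.02],
  [0,0,0,0,0.02],
  [0,0,-0.015,0,0.02],
  [0,0,-0.035,0,0.02],
  [0,0,-0.07,0,0.02],
  [0,0,-0.105,0,0.02],
  [0,0,-0.13,0,0.02],
  [0,0,-0.14,0,0.02],
])

```text
clock: 5.1
tcp_pos: [0.602, -0.2261, 0.3306]
orientation: [0.524, 3.093, -0.001]
contact_force: [-0.2, -0.8, -1.0]
grip_width: 0.0259
gripper_force: 39.5
```

```bash
python3 - <<'E'
from h import *
shift((.6225,-.0568,.325))
E
```

```text
tcp [ 0.602  -0.2261  0.3306] F [-0.2 -0.8 -1. ] w 0.0259
(0.6225, -0.0568, 0.325) [0.0364 0.1666 0.0054]
```

Emit:
carry_out([
  [0.007,0.033,0,0,0.02],
  [0.015,0.066,0,0,0.02],
  [0.022,0.1,0,0,0.02],
  [0.029,0.13,0,0,0.02],
  [0.034,0.155,0,0,0.02],
  [0.0364,0.1666,0,0,0.02],
  [0.0364,0.1666,0,0,0.02],
  [0.0364,0.1666,0,0,0.02],
])

```text
clock: 5.9
tcp_pos: [0.6216, -0.0576, 0.327]
orientation: [-0.525, -3.097, 0.002]
contact_force: [0.7, -0.5, 0.2]
grip_width: 0.0255
gripper_force: 39.5
```

```bash
python3 - <<'E'
from h import *
shift((.6225,-.0568,.287))
a=r.grab_frame('side')[:,:,::-1];b=r.grab_frame('top')[:,:,::-1]
z=lambda im,x,y:cv2.resize(im[y:y+60,x:x+40],None,fx=10,fy=10,interpolation=cv2.INTER_CUBIC)
cv2.imwrite('pics/pair5.png',np.hstack([z(a,212,135),z(b,245,135)]))
for p in((.6225,-.0568,.114),(.6225,-.0568,.138),(.6225,-.0568,.164)):
    print(((proj('side',p)-[212,135]+.5)*10-.5).round(1))
E
```

```text
tcp [ 0.6216 -0.0576  0.327 ] F [ 0.7 -0.5  0.2] w 0.0255
(0.6225, -0.0568, 0.287) [-0.0006  0.0011  0.04  ]
[186.5 432.8]
[182.2 370.4]
[177.3 300.9]
```

View pics/pair5.png

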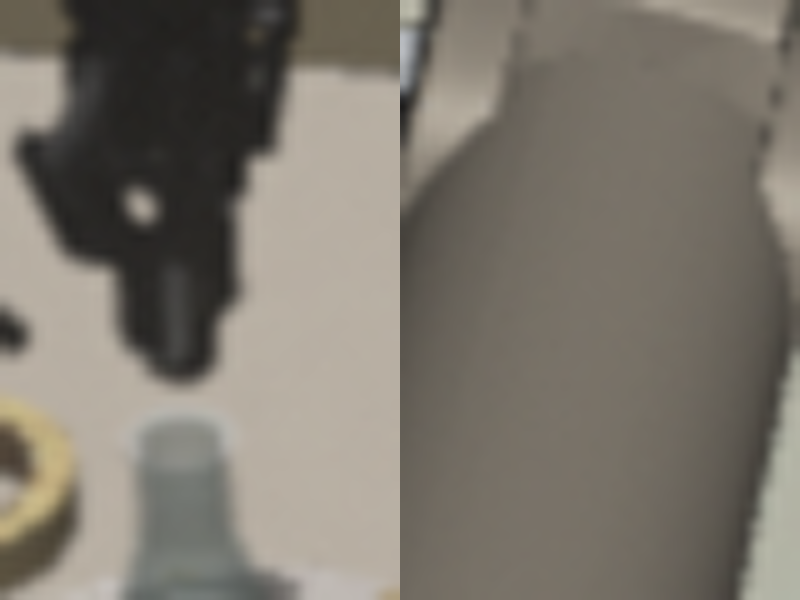

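The stopper is in the gripper, with its underside at about (182,370). The flask mouth is below it at about (182,440). That suggests a small +y correction, so I'll aim at (0.6225, -0.056).

Emit:
carry_out([
  [-0.0003,0.0018,0.005,0,0.02],
  [-0.0003,0.0018,0.012,0,0.02],
  [-0.0003,0.0018,0.018,0,0.02],
  [-0.0003,0.0018,0.022,0,0.02],
  [-0.0003,0.0018,0.025,0,0.02],
  [-0.0003,0.0018,0.028,0,0.02],
  [-0.0003,0.0018,0.03,0,0.02],
  [-0.0003,0.0018,0.03,0,0.02],
])

```text
clock: 6.8
tcp_pos: [0.6228, -0.0544, 0.297]
orientation: [-0.523, -3.097, 0.0]
contact_force: [0.1, 0.2, 0.4]
grip_width: 0.0254
gripper_force: 39.5
```

```bash
python3 - <<'E'
from h import *
shift((.6225,-.056,.287));print(r.get_obs()['moment'])
E
```

```text
tcp [ 0.6228 -0.0544  0.297 ] F [0.1 0.2 0.4] w 0.0254
(0.6225, -0.056, 0.287) [-0.0002 -0.0016  0.01  ]
[-0.0655319  -0.0222894   0.00607775]
```

Emit:
carry_out([
  [0,0,0.002,0,0.02],
  [0,0,0.004,0,0.02],
  [0,0,0.006,0,0.02],
  [0,0,0.007,0,0.02],
  [0,0,0.008,0,0.02],
  [0,0,0.009,0,0.02],
  [0,0,0.009,0,0.02],
  [0,0,0.009,0,0.02],
])

```text
clock: 7.6
tcp_pos: [0.6229, -0.0545, 0.2882]
orientation: [0.524, 3.098, -0.0]
contact_force: [-0.4, -0.7, -0.8]
grip_width: 0.0252
gripper_force: 39.5
```

```bash
python3 - <<'E'
from h import *
shift((.6225,-.056,.287));print(r.get_obs()['moment'])
E
```

```text
tcp [ 0.6229 -0.0545  0.2882] F [-0.4 -0.7 -0.8] w 0.0252
(0.6225, -0.056, 0.287) [-0.0001 -0.0015  0.0012]
[-0.08542796 -0.03017775  0.01307453]
```

Emit:
carry_out([
  [0,0,0.0005,0,0.02],
  [0,0,0.001,0,0.02],
  [0,0,0.0015,0,0.02],
  [0,0,0.002,0,0.02],
  [0,0,0.002,0,0.02],
  [0,0,0.002,0,0.02],
  [0,0,0.002,0,0.02],
  [0,0,0.002,0,0.02],
])

```text
clock: 8.4
tcp_pos: [0.6231, -0.0547, 0.2872]
orientation: [0.524, 3.097, 0.001]
contact_force: [-1.6, 0.1, 8.7]
grip_width: 0.0254
gripper_force: 44.0
```

```bash
python3 - <<'E'
from h import *
for _ in range(3): shift((.6225,-.056,.287)); f=r.grab_frame('side')
cv2.imwrite('pics/s6.png',cv2.resize(f[110:190,202:262,::-1],None,fx=7,fy=7,interpolation=cv2.INTER_CUBIC))
E
```

```text
tcp [ 0.6231 -0.0547  0.2872] F [-1.6  0.1  8.7] w 0.0254
(0.6225, -0.056, 0.287) [ 0.0001 -0.0014  0.0002]
tcp [ 0.6231 -0.0548  0.2872] F [-2.4 -0.4  8.1] w 0.0253
(0.6225, -0.056, 0.287) [ 0.0001 -0.0013  0.0002]
tcp [ 0.623  -0.0548  0.2872] F [-3.  -0.4  7.9] w 0.0257
(0.6225, -0.056, 0.287) [ 0.0001 -0.0014  0.0002]
```

View pics/s6.png

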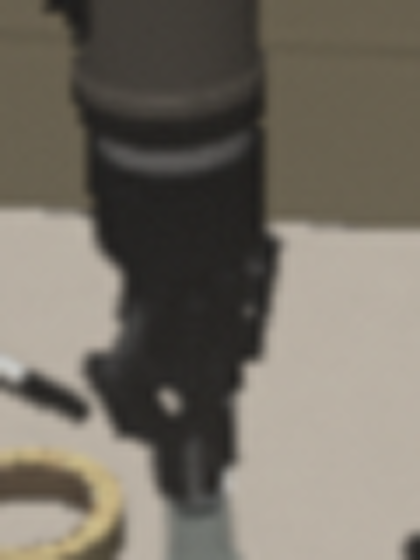

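Force builds exactly at the seating height of 0.287. I'll press a little more, then release and retreat.

Emit:
carry_out([
  [0,0,0.001,0,0.02],
  [0,0,0.0015,0,0.02],
  [0,0,0.0015,0,0.02],
  [0,0,0,0,0.02],
  [0,0,0,0,0.05],
  [0,0,0,0,0.05],
  [0,0,0,0,0.05],
  [0,0,0,0,0.05],
])

```text
clock: 9.35
tcp_pos: [0.6228, -0.0544, 0.2858]
orientation: [-0.523, -3.097, 0.0]
contact_force: [0.9, -0.7, 0.6]
grip_width: 0.05
gripper_force: 0.0
```

Emit:
carry_out([
  [0,0,-0.004,0,0.06],
  [0,0,-0.01,0,0.06],
  [0,0,-0.02,0,0.06],
  [0,0,-0.035,0,0.06],
  [0,0,-0.05,0,0],
  [0,0,-0.05,0,0],
  [0,0,-0.05,0,0],
  [0,0,-0.05,0,0],
])

```text
clock: 10.15
tcp_pos: [0.6226, -0.0543, 0.3358]
orientation: [-0.523, -3.097, -0.0]
contact_force: [0.5, 0.2, 0.1]
grip_width: 0.0016
gripper_force: 0.0
```

```bash
python3 - <<'E'
from h import *
shift((.6225,-.056,.125+.173))
save('side','s7.png',(202,130,262,190),10)
for z in(.114,.125): print(((proj('side',(.6225,-.056,z))-[202,130]+.5)*10-.5).round(1))
E
```

```text
tcp [ 0.6226 -0.0543  0.3358] F [0.5 0.2 0.1] w 0.0016
(0.6225, -0.056, 0.298) [-0.0005 -0.0016  0.0378]
[286.1 484.2]
[284.1 455.8]
```

View pics/s7.png

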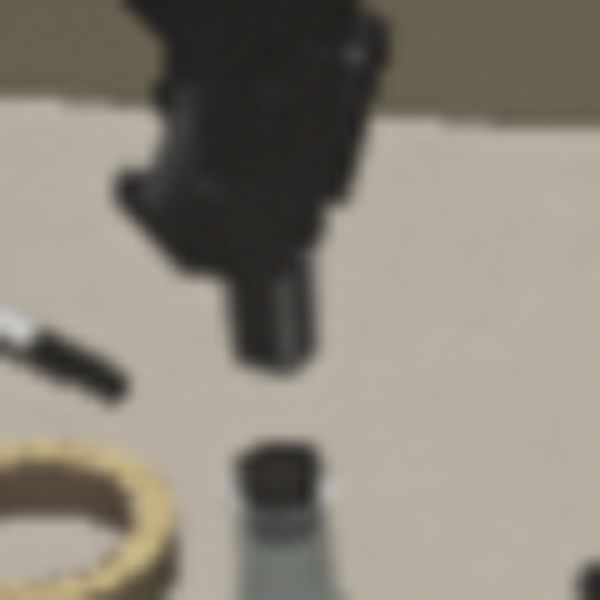

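The stopper stands straight in the neck, top centre about (280,461), and the closed fingers are above it. I'll press it home from above.

Emit:
carry_out([
  [0,0,0.012,0,0],
  [0,0,0.022,0,0],
  [0,0,0.03,0,0],
  [0,0,0.034,0,0],
  [0,0,0.036,0,0],
  [0,0,0.037,0,0],
  [0,0,0.038,0,0],
  [0,0,0.038,0,0],
])

```text
clock: 11.0
tcp_pos: [0.623, -0.0545, 0.2984]
orientation: [0.523, 3.097, 0.0]
contact_force: [0.4, 0.4, -0.2]
grip_width: 0.0
gripper_force: 0.0
```

Emit:
carry_out([
  [0,0,0.0005,0,0],
  [0,0,0.001,0,0],
  [0,0,0.001,0,0],
  [0,0,0.0015,0,0],
  [0,0,0.0015,0,0],
  [0,0,0.0015,0,0],
  [0,0,0.0015,0,0],
  [0,0,0.0015,0,0],
])

```text
clock: 11.8
tcp_pos: [0.623, -0.0544, 0.2969]
orientation: [0.523, 3.097, 0.0]
contact_force: [-1.5, 1.4, 3.3]
grip_width: 0.0003
gripper_force: 1.4
```

Contact at about the expected 0.297. I'll press on to about 20 N.

Emit:
carry_out([
  [0,0,0.0005,0,0],
  [0,0,0.001,0,0],
  [0,0,0.0015,0,0],
  [0,0,0.002,0,0],
  [0,0,0.002,0,0],
  [0,0,0.002,0,0],
  [0,0,0.002,0,0],
  [0,0,0.002,0,0],
])

```text
clock: 12.6
tcp_pos: [0.6232, -0.0547, 0.296]
orientation: [0.523, 3.096, 0.001]
contact_force: [-2.5, 0.3, 11.6]
grip_width: -0.0002
gripper_force: 5.6
```

Emit:
carry_out([
  [0,0,0.0005,0,0],
  [0,0,0.001,0,0],
  [0,0,0.0015,0,0],
  [0,0,0.002,0,0],
  [0,0,0.002,0,0],
  [0,0,0.002,0,0],
  [0,0,0.002,0,0],
  [0,0,0.002,0,0],
])

```text
clock: 13.4
tcp_pos: [0.6237, -0.0549, 0.2956]
orientation: [0.523, 3.094, 0.002]
contact_force: [-5.2, 1.5, 21.5]
grip_width: -0.0001
gripper_force: 10.5
```

Emit:
carry_out([
  [0,0,-0.002,0,0],
  [0,0,-0.006,0,0],
  [0,0,-0.015,0,0],
  [0,0,-0.03,0,0],
  [0,0,-0.05,0,0],
  [0,0,-0.06,0,0.05],
  [0,0,-0.06,0,0.055],
  [0,0,-0.06,0,0.055],
])

```text
clock: 14.2
tcp_pos: [0.6227, -0.0544, 0.3526]
orientation: [0.523, 3.098, 0.0]
contact_force: [-1.2, 0.1, 0.0]
grip_width: 0.043
gripper_force: 0.0
```

```bash
python3 - <<'E'
from h import *
shift((.512,-.0326,.352),(.512,-.0326,.256))
E
```

```text
tcp [ 0.6227 -0.0544  0.3526] F [-1.2  0.1  0. ] w 0.043
(0.512, -0.0326, 0.352) [ 0.1117 -0.0158  0.0006]
(0.512, -0.0326, 0.256) [ 0.1117 -0.0158  0.0966]
```

Emit:
carry_out([
  [0.03,-0.004,0,0,0.055],
  [0.06,-0.008,0,0,0.055],
  [0.09,-0.012,0,0,0.055],
  [0.112,-0.016,0,0,0.055],
  [0.112,-0.016,0,0,0.055],
  [0.112,-0.016,0.02,0,0.055],
  [0.112,-0.016,0.04,0,0.055],
  [0.112,-0.016,0.05,0,0.055],
])

```text
clock: 15.0
tcp_pos: [0.5116, -0.0326, 0.3009]
orientation: [-0.523, -3.095, 0.001]
contact_force: [-0.4, 0.6, 0.4]
grip_width: 0.0549
gripper_force: 0.0
```

```bash
python3 - <<'E'
from h import *
f=r.grab_frame('side');shift((.512,-.0326,.256))
cv2.imwrite('pics/s8.png',cv2.resize(f[130:220,215:295,::-1],None,fx=7,fy=7,interpolation=cv2.INTER_CUBIC))
o=r.get_obs();R=cv2.Rodrigues(np.array(o['orientation'],float))[0]
q=lambda p:((proj('side',p)-[215,130]+.5)*7-.5).round(1)
for s in(.032,-.032): print(q(o['tcp_pos']+R@[0,s,.168]))
print('knobtop',q((.512,-.0326,.104)))
E
```

```text
tcp [ 0.5113 -0.0327  0.3   ] F [-0.   0.1 -1.2] w 0.055
(0.512, -0.0326, 0.256) [-0.0008  0.0004  0.044 ]
[315.3 390.5]
[378.  314.1]
knobtop [344.1 402.8]
```

View pics/s8.png

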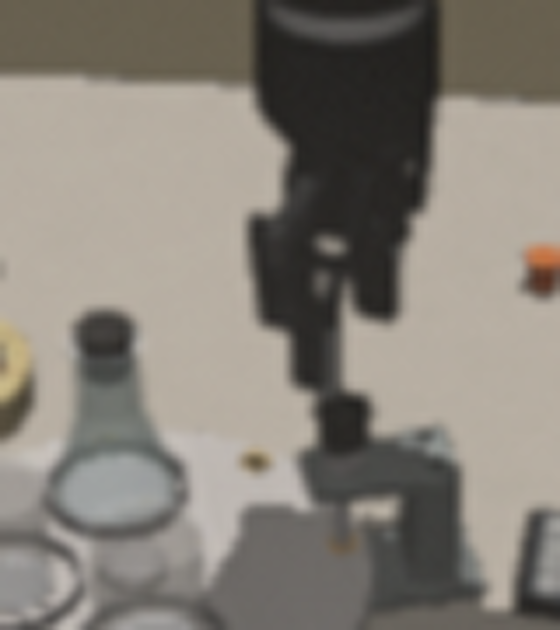

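The stopper is straight in the upright flask. The knob top at (343,405) is where I calculated, between the fingers. I'll go down and grip.

Emit:
carry_out([
  [-0.0005,0,0.012,0,0.055],
  [-0.0005,0,0.024,0,0.055],
  [-0.0005,0,0.034,0,0.055],
  [-0.0005,0,0.04,0,0.055],
  [-0.0005,0,0.043,0,0.055],
  [-0.0005,0,0.044,0,0.055],
  [-0.0005,0,0.044,0,0.055],
  [-0.0005,0,0.044,0,0.055],
])

```text
clock: 15.85
tcp_pos: [0.5125, -0.033, 0.259]
orientation: [0.523, 3.097, 0.0]
contact_force: [-0.1, -0.8, 0.6]
grip_width: 0.0552
gripper_force: 0.0
```

Emit:
carry_out([
  [0,0,0,0,0.035],
  [0,0,0,0,0.015],
  [0,0,0,0,0.015],
  [0,0,0,0,0.015],
  [0,0,0,0,0.015],
  [0,0,0,0,0.015],
  [0,0,0,0,0.015],
  [0,0,0,0,0.015],
], force=80)

```text
clock: 16.65
tcp_pos: [0.5129, -0.0319, 0.2595]
orientation: [0.522, 3.097, 0.003]
contact_force: [-1.4, 4.9, 8.2]
grip_width: 0.0236
gripper_force: 78.0
```

Emit:
carry_out([
  [0,0,-0.001,0,0.015],
  [0,0,-0.003,0,0.015],
  [0,0,-0.005,0,0.015],
  [0,0,-0.007,0,0.015],
  [0,0,-0.009,0,0.015],
  [0,0,-0.01,0,0.015],
  [0,0,-0.01,0,0.015],
  [0,0,-0.01,0,0.015],
])

```text
clock: 17.45
tcp_pos: [0.5127, -0.0317, 0.2683]
orientation: [0.521, 3.097, 0.001]
contact_force: [4.1, 4.0, -9.7]
grip_width: 0.0237
gripper_force: 78.9
```

Emit:
carry_out([
  [0,0,-0.002,0,0.015],
  [0,0,-0.004,0,0.015],
  [0,0,-0.005,0,0.015],
  [0,0,-0.006,0,0.015],
  [0,0,-0.007,0,0.015],
  [0,0,-0.008,0,0.015],
  [0,0,-0.008,0,0.015],
  [0,0,-0.008,0,0.015],
])

```text
clock: 18.25
tcp_pos: [0.5127, -0.0317, 0.2761]
orientation: [0.521, 3.097, 0.001]
contact_force: [4.8, 4.2, -12.0]
grip_width: 0.0232
gripper_force: 79.0
```

Emit:
carry_out([
  [0,0,-0.0005,0,0.015],
  [0,0,-0.001,0,0.015],
  [0,0,-0.0015,0,0.015],
  [0,0,-0.002,0,0.015],
  [0,0,-0.002,0,0.015],
  [0,0,-0.002,0,0.015],
  [0,0,-0.002,0,0.015],
  [0,0,-0.002,0,0.015],
])

```text
clock: 19.05
tcp_pos: [0.5127, -0.0317, 0.2778]
orientation: [0.521, 3.097, 0.001]
contact_force: [6.1, 4.9, -14.7]
grip_width: 0.0235
gripper_force: 79.6
```

Emit:
carry_out([
  [0,0,-0.0005,0,0.015],
  [0,0,-0.001,0,0.015],
  [0,0,-0.0015,0,0.015],
  [0,0,-0.0015,0,0.015],
  [0,0,-0.0015,0,0.015],
  [0,0,-0.0015,0,0.015],
  [0,0,-0.0015,0,0.015],
  [0,0,-0.0015,0,0.015],
])

```text
clock: 19.85
tcp_pos: [0.5126, -0.0315, 0.278]
orientation: [0.521, 3.097, -0.001]
contact_force: [11.0, 3.6, -29.8]
grip_width: 0.0236
gripper_force: 80.4
```

```bash
python3 - <<'E'
from h import *
f=r.grab_frame('side');shift()
cv2.imwrite('pics/s9.png',cv2.resize(f[130:220,215:295,::-1],None,fx=6.6,fy=6.6,interpolation=cv2.INTER_CUBIC))
q=lambda p:((proj('side',p)-[215,130]+.5)*6.6-.5).round(1)
print('knob bottom',q((.512,-.0326,.102)),'pin tip',q((.512,-.0326,.032)),'hole',q((.512,-.0326,.024)))
E
```

```text
tcp [ 0.5126 -0.0314  0.278 ] F [ 10.6   3.3 -29.4] w 0.0233
knob bottom [324.4 383.2] pin tip [324.2 497.2] hole [324.2 509.7]
```

View pics/s9.png

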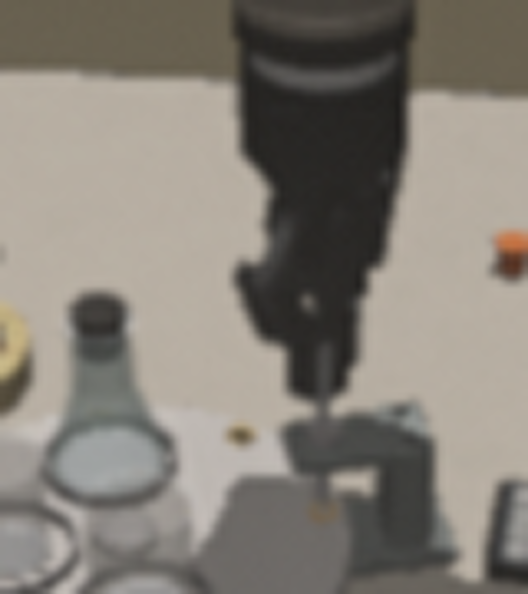

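The plunger is on its stop: the force rose to 30 N with no further travel, and the pin tip at about (322,495) is clear of the hole at (323,510). I'll ease the pull slightly, then hand in.

Emit:
carry_out([
  [0,0,0.0005,0,0.015],
  [0,0,0.0007,0,0.015],
  [0,0,0.0007,0,0.015],
  [0,0,0.0007,0,0.015],
  [0,0,0.0007,0,0.015],
  [0,0,0.0007,0,0.015],
  [0,0,0.0007,0,0.015],
  [0,0,0.0007,0,0.015],
])

```text
clock: 20.7
tcp_pos: [0.5126, -0.0315, 0.2779]
orientation: [0.521, 3.097, -0.0]
contact_force: [9.0, 4.1, -22.6]
grip_width: 0.0233
gripper_force: 81.0
```

```bash
python3 -c "
from bench import r
print(r.hand_in())"
```

```text
the job is handed in; nothing more can be done
None
```

I handed the job in at 20.7 s: the larger stopper is pressed straight and snug into the upright flask and released, and the plunger is held fully up against its stop in the gripper; no verdict came back.

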